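# Stand the toppled bookend up against the pattern books

### The arm

A 7-joint arm with a two-finger parallel gripper is mounted at the origin on the work surface. World frame = base frame: x ahead of the robot, y to its left, z up, the work surface at z = 0. Lengths are in mm, angles in rad, forces in N, time in s.
With the tool pointing down it reaches from about 400 to 875 mm from the base axis. Payload 4.4 kg.
Tool frame: the origin (TCP) lies at the very end of the fingers, on their centre line; the grasp point (between the pads) lies 19 mm behind it; z points along the fingers, y is the line along which they close (so a half turn about z gives the same grasp; the last joint's range is limited). The gripper opens to 85 mm and grips with 20 to 120 N. Pads are 22 mm wide; open, the fingers measure 114 mm over their backs; the gripper's body (76 mm by 85 mm) begins 54 mm behind the grasp point. The pads swing forward as they close: fully open they stand 13 mm farther back than shut.
Start: joints at [-0.066, 0.628, 0.038, 1.517, -0.027, 0.996, -0.02], TCP at [650.014, 0.028, 199.713] pointing down, gripper open.
Joint ranges: [-3.06, 3.06], [-0.37, 2.12], [-1.25, 1.32], [0.18, 2.47], [-1.1, 4.24], [0.23, 1.98], [-2.94, 2.94]. Speed limits (rad/s): [2.57, 2.57, 3.14, 3.14, 3.14, 3.14, 3.14].

### API

Orientations are given as [roll, pitch, yaw] about the fixed x, y, z axes, in that order (R = Rz(yaw) Ry(pitch) Rx(roll)).
In Python, from cell import monitor, viewer, workorder gives the robot as it stands.
- The arm moves only by the tool arm_command, never from a script. Its argument "series" is one flat list of numbers, 5 for each row, row after row: the opening in per cent of the stroke, from 0 (shut) to 100 (fully open), then the shift along the tool's x, y, z in cm, then the turn about the tool's z in degrees. In form: [claw, x, y, z, roll, claw, x, y, z, roll, ...]. A call has exactly 5 rows; each row is the pose to reach, as a shift and turn from the pose commanded when the call began, along the tool's axes at that moment; what a row does not reach only later rows make up. A row lasts 1/12 s, in which the tool goes at most 41.7 mm and 7.16 degrees, less where a joint would pass 70% of its speed; a pose out of reach is approached as far as the arm can. A call with a gripper value outside its range is refused whole. The fingers move at their own pace and stop on an object; the grip force is fixed at half the most. Time passes only in rows, so rows that repeat a pose let the fingers close, or fill a call up. It gives the time, the measured TCP pose, the force, the opening and the grip force at its end, in the units of the state.
- monitor.read_state(): the state, without advancing time (a new reading comes with each control period).
- viewer.get_image(name): name is "scene" or "side" or "wrist"; returns (picture, depth): 480x640x3 uint8, red, green, blue; 480x640 float32, mm along the optical axis (not along the pixel's ray), 0 where there is no reading.
- viewer.camera_model(name): a dict with "mtx" (3x3 intrinsics, pixels), "dist_coeffs" ([k1, k2, p1, p2, k3] as OpenCV has them; the pictures are not rectified), "R" (3x3) and "t" (3): a world point X has camera coordinates R X + t. Camera axes: x right, y down, z forward; pixel columns grow to the right and rows downward; lengths in mm; the calibration is good to about 2 mm. A picture is of the moment at which its call begins: read the wrist's pose just before it. camera_model takes no time and is no camera call; for the wrist camera it gives the pose at the moment of the call.
- workorder.finish_job(): hands the job in; it is judged then, once.
The state is a dict: "clock": time; "qpos": joint angles; "qd": joint speeds; "tau": joint torques, N m; "eef_pos": TCP position; "tool_rot": TCP orientation; "force": force on the tool from outside, world axes, zero at the start; "torque": the same for the moment, N m; "width": finger opening in mm; "gripper_force": force on a finger pad.
Only numpy, scipy, OpenCV 4.12 (cv2) and the standard library are available. Lean on these libraries where they do the work, as an engineer would, in place of code of your own. Each camera call takes 0.05 s, during which the arm holds its last target. There are 200 camera calls.

### The job

The blue bookend next to the slipcase of pattern books has been knocked over and lies on its plate, with its thick foot sticking up. Push the foot over, away from the books, so that the bookend stands on its foot again, then push it gently along the table until the back of its plate rests square and centred against the end of the slipcase, and leave it standing there. Only push it, never lift it, and do not shift the slipcase or disturb the things lying around.

Things in the scene. Friction and masses are not known exactly. Their poses are not given: they have to be found in the camera images.
- bookend: Blue L-shaped bookend, loose, 0.45-0.75 kg. Origin: middle of the heel edge (outer corner of plate and foot). Own frame, standing: foot x -50..50, y -110..0, z 0..16 mm, black pad on top; plate x -50..50, y -5..0 (back at y = 0), up to z = 120 mm. z is up when standing. At the start it lies on the plate's back: z level, pointing to the slipcase; y down; foot 110 mm up.
- bookend_foot (a point): Middle of the free end face of the bookend's foot (at y -110, z 8 mm in the bookend's frame; same axes). At the start it is the top of the upright foot, 110 mm above the table. Pushing the padded side near here, away from the slipcase, with 1 to 3 N tips the bookend about its heel; past some 25 degrees it falls onto its foot by itself.
- slipcase: Dark wooden slipcase holding five pattern books with red, grey, yellow, white and green covers, one loose body of about 1.8 kg, 130 mm (own x) by 100 mm (own y), 160 mm tall, upright. Origin: centre of its underside, z up. Its -y face is the flat end, 130 mm wide, that the bookend belongs against.
- slipcase_end (a point): Middle of the bottom edge of the slipcase's -y end face; same axes as the slipcase (-y points out of the face, towards the bookend). The bookend's origin comes here when it is home, with its y axis along the slipcase's y axis.
- spool_red: Bystander: spool of red thread, upright, 44 mm across, 60 mm tall; origin centre of underside.
- spool_black: Bystander: spool of black thread, upright, 44 mm across, 60 mm tall; origin centre of underside.
- scissors: Bystander: scissors with orange handles lying flat, 200 mm long, 12 mm thick; origin at the pivot, blades towards own +x.
- awl: Bystander: awl with black handle lying flat, 140 mm long, 12 mm thick; origin where blade and handle meet, blade towards own +x.
- pin_bowl: Bystander: shallow blue ceramic bowl, 90 mm across, 30 mm high; origin centre of underside.
- bobbin: Bystander: steel bobbin ring lying flat, 28 mm across, 10 mm high; origin centre of underside.
Mind the look-alikes: they are no part of the job. What is shaped like the bookend but purple is not meant.

How it is judged:
By the outcome, as a careful person would: the job done as asked, in the order asked, and still so for the second after the job is handed in, with the robot touching nothing.
It also fails if it takes over 59 s, if anything falls off the work surface, if the arm or the gripper's body presses on something with over 40 N, if the wrist force passes 120 N, or if a joint passes its speed limit or range.

## Working session

There is one attempt and no reset: what is moved stays moved. The work goes in short steps, Python scripts to look and compute and a tool call to move; the robot and the scene stay as the last step left them, time stands still between calls to the robot, and variables do not carry over. Pictures are saved under pics/ and viewed, at most 10 in all, crops included, and the job is handed in when it is done.

Besides the shell and the picture viewer there is one more tool, called in YAML: its name, and indented under it one key for each argument. arm_command: Moves the arm, as the interface text tells. Its arguments: {"type":"object","properties":{"series":{"type":"array","items":{"type":"number"}}},"required":["series"]}

```bash
mkdir -p pics; ls; python3 - <<'E'
from cell import monitor, viewer
import cv2,numpy as np
s=monitor.read_state(); print(s)
for n in ("scene","side"):
    im,d=viewer.get_image(n); cv2.imwrite(f"pics/{n}0.png",im[:,:,::-1]); np.savez(f"{n}0.npz",im=im,d=d)
    m=viewer.camera_model(n); print(n,{k:np.round(v,3).tolist() for k,v in m.items()}, (-np.array(m["R"]).T@np.array(m["t"])).round())
E
```

```text
pics
{'clock': 0.0, 'qpos': array([-0.06579442,  0.6293132 ,  0.03843014,  1.51836953, -0.02700611,
        0.99629286, -0.02002322]), 'qd': array([-8.83605272e-04, -3.27934052e-04, -1.66077073e-03, -2.61975620e-04,
        1.95687740e-03, -1.17073988e-03,  4.82079042e-05]), 'tau': array([-1.11932164e-03, -5.63405585e+01,  1.22606792e+00, -1.93450052e+01,
        1.09587883e-02,  1.05136272e-02, -8.84369996e-06]), 'eef_pos': array([6.49320019e+02, 3.39000246e-02, 1.98809775e+02]), 'tool_rot': array([-3.13972726e+00,  1.09139350e-05,  1.57077374e+00]), 'force': array([-0.34060746,  0.87107558,  0.37736812]), 'torque': array([ 0.01342209,  0.05578379, -0.0096053 ]), 'gripper_force': 0.0, 'width': 85.29519958857517}
scene {'mtx': [[452.881, 0.0, 317.996], [0.0, 452.881, 246.978], [0.0, 0.0, 1.0]], 'dist_coeffs': [-0.015, 0.0, 0.0, 0.0, 0.0], 'R': [[-0.001, 1.0, 0.021], [0.589, 0.017, -0.808], [-0.808, 0.012, -0.589]], 't': [45.419, -234.506, 1506.973]} [1356.  -59.  697.]
side {'mtx': [[562.305, 0.0, 308.606], [0.0, 562.305, 247.822], [0.0, 0.0, 1.0]], 'dist_coeffs': [-0.063, 0.0, 0.0, 0.0, 0.0], 'R': [[0.943, -0.332, -0.018], [-0.213, -0.562, -0.799], [0.255, 0.758, -0.601]], 't': [-560.559, 194.819, 1181.06]} [ 269. -971.  856.]
```

View pics/scene0.png

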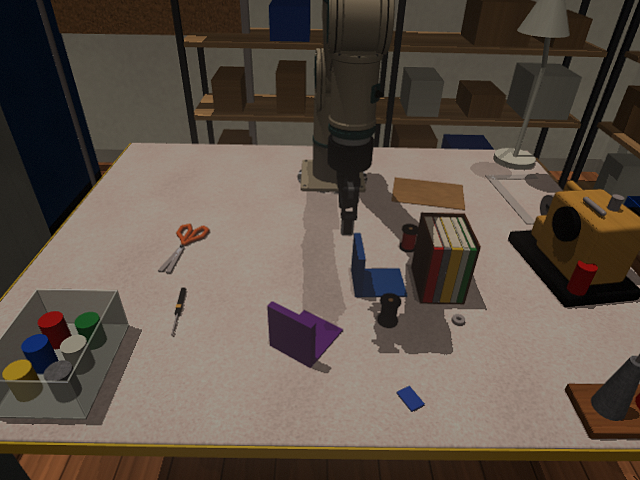

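View pics/side0.png

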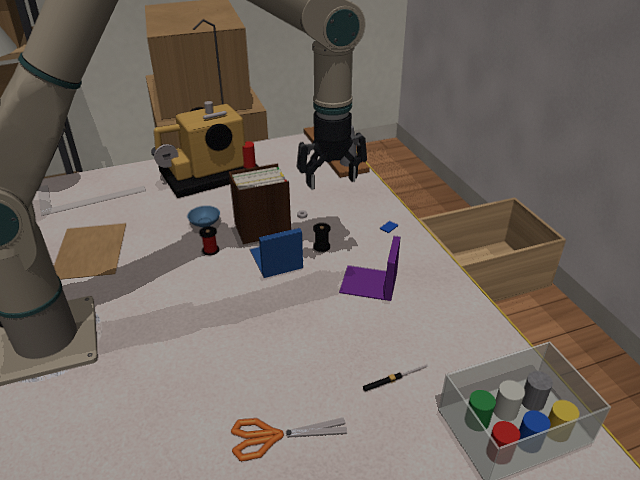

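The scene view shows the blue L lying with its foot up at (361,262) and its plate running right to (390,282). The slipcase is at (447,258), the red spool at (408,237), the black spool at (388,310) and the bobbin at (458,320). The side view shows the same blue L at (278,254) with its foot facing the camera and the slipcase behind it at (262,205).

Could be taken for the bookend:
- purple L at scene (303,332): wrong colour
- blue card at (410,398): flat
- blue spool at (38,350): in a box
- blue bowl: side (204,217)

My choice is the blue L at scene (375,275). I'll check it in one crop.

```bash
cat > h.py <<'E'
import numpy as np,cv2
from cell import monitor, viewer
def cloud(n,d):
    m=viewer.camera_model(n); K=np.array(m["mtx"]); 
    v,u=np.mgrid[0:480,0:640]; p=np.stack([u,v],-1).reshape(-1,1,2).astype(np.float64)
    r=cv2.undistortPoints(p,K,np.array(m["dist_coeffs"],float)).reshape(480,640,2)
    X=np.dstack([r,np.ones((480,640))])*d[...,None]
    return (X-np.array(m["t"]))@np.array(m["R"])
def hsv(im): return cv2.cvtColor(im,cv2.COLOR_RGB2HSV)
def rect(P): return cv2.minAreaRect(P[:,:2].astype(np.float32))
E
python3 - <<'E'
from h import *
crop=[]
for n,box in (("scene",(330,190,500,340)),("side",(180,150,350,300))):
    z=np.load(n+"0.npz"); im,d=z["im"],z["d"]; W=cloud(n,d); H=hsv(im)
    x0,y0,x1,y1=box; crop.append(cv2.resize(im[y0:y1,x0:x1],(400,353),interpolation=cv2.INTER_CUBIC))
    R=np.zeros((480,640),bool);R[y0:y1,x0:x1]=1; R&=d>0
    B=R&(abs(H[...,0].astype(int)-108)<8)&(H[...,1]>120)&(H[...,2]>40)
    B=cv2.erode(B.astype(np.uint8),np.ones((2,2)))>0
    P=W[B]; P=P[(P[:,1]>-50)]
    print(n,"blue",len(P),P.min(0).round(),P.max(0).round())
    for lo,hi in ((-5,12),(30,120)):
        Q=P[(P[:,2]>lo)&(P[:,2]<hi)]
        print(lo,hi,len(Q),rect(Q) if len(Q)>10 else "", np.percentile(Q,[2,50,98],axis=0).round(1).tolist() if len(Q) else "")
    Q=W[R&~B]; 
    T=Q[(Q[:,2]>140)&(Q[:,2]<175)&(Q[:,1]>60)]; print("slip top",len(T),rect(T),np.median(T[:,2]))
    T=Q[(Q[:,2]>80)&(Q[:,2]<175)&(Q[:,1]>60)]; print("slip all",len(T),rect(T))
cv2.imwrite("pics/crop0.png",np.hstack(crop)[:,:,::-1])
E
```

```text
scene blue 856 [496.  37.   3.] [651. 154. 115.]
-5 12 720 ((544.060546875, 113.85127258300781), (94.87308502197266, 80.92988586425781), 2.8939402103424072) [[500.0, 84.6, 4.6], [544.0, 118.1, 7.4], [587.2, 151.5, 10.1]]
30 120 136 ((581.5078125, 58.6329345703125), (158.96749877929688, 41.52460861206055), 25.126384735107422) [[506.0, 37.3, 62.1], [555.2, 44.0, 112.4], [644.7, 89.1, 114.8]]
slip top 2056 ((546.145751953125, 232.7214813232422), (102.05078887939453, 133.04373168945312), 89.6078872680664) 154.29510889206136
slip all 3485 ((545.8914794921875, 232.51187133789062), (102.24422454833984, 135.34962463378906), 89.19986724853516)
side blue 1684 [442.  28.  -1.] [593. 302. 113.]
-5 12 220 ((541.2344970703125, 88.68472290039062), (96.44937896728516, 114.01006317138672), 1.140972375869751) [[493.8, 32.4, 0.8], [512.0, 37.9, 5.4], [587.8, 142.0, 11.7]]
30 120 1221 ((542.3416748046875, 38.67384338378906), (101.21821594238281, 21.497055053710938), 0.01459435373544693) [[493.0, 31.1, 32.0], [541.0, 35.7, 74.3], [589.3, 44.1, 110.9]]
slip top 1413 ((544.7250366210938, 233.37240600585938), (112.54022216796875, 132.42942810058594), 89.62149810791016) 152.96696901735393
slip all 3241 ((496.4447021484375, 385.85052490234375), (221.12896728515625, 428.135986328125), 1.7607156038284302)
```

View pics/crop0.png

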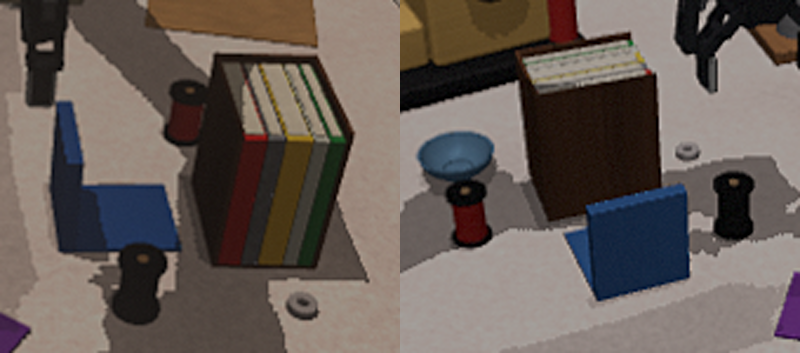

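The crop confirms the choice: a blue L with its foot upright and its plate pointing at the slipcase, the red and black spools on either side. Next I'll get precise lines and bystander positions.

```bash
cat >> h.py <<'E'
def face(P,it=8):
    """robust fit y = a + b*(x-545); returns a, deg, resid"""
    k=np.ones(len(P),bool)
    for _ in range(it):
        c=np.polyfit(P[k,0]-545,P[k,1],1); r=P[:,1]-np.polyval(c,P[:,0]-545); k=abs(r)<max(2*np.median(abs(r)),1)
    return round(c[1],1),round(np.degrees(np.arctan(c[0])),2),round(r[k].std(),2),k.sum()
E
python3 - <<'E'
from h import *
z=np.load("side0.npz"); im,d=z["im"],z["d"]; W=cloud("side",d); H=hsv(im)
B=(abs(H[...,0].astype(int)-108)<8)&(H[...,1]>120)&(d>0)
def box(W,M,x,y,zz): return W[M&(W[...,0]>x[0])&(W[...,0]<x[1])&(W[...,1]>y[0])&(W[...,1]<y[1])&(W[...,2]>zz[0])&(W[...,2]<zz[1])]
P=box(W,B,(480,610),(20,45),(25,95)); print("underside",face(P),P[:,0].min(),P[:,0].max())
for lo in (25,45,65): 
    Q=box(W,B,(480,610),(15,55),(lo,lo+20)); print(lo,np.median(Q[:,1]),np.percentile(Q[:,0],[1,99]))
P=box(W,~B&(d>0),(470,620),(165,200),(60,140)); print("slip face",face(P),np.percentile(P[:,0],[1,99]))
for n in("scene","side"):
    z=np.load(n+"0.npz"); im,d=z["im"],z["d"]; W=cloud(n,d)
    for nm,x,y,zz in (("redsp",(400,520),(80,200),(20,58)),("blacksp",(590,700),(70,200),(20,58)),("purple",(560,800),(-150,40),(20,130)),("bob",(600,720),(170,300),(4,20))):
        Q=box(W,d>0,x,y,zz); print(n,nm,len(Q),np.percentile(Q,[3,50,97],axis=0).round().tolist() if len(Q) else"")
E
```

```text
underside (np.float64(35.6), np.float64(2.04), np.float64(1.49), np.int64(840)) 491.61533859428863 592.9500103629745
25 35.49769964513721 [492.03879343 590.7147084 ]
45 35.49566968930994 [492.0822434  591.47117712]
65 35.636571436262386 [492.07821332 589.81668301]
slip face (np.float64(183.4), np.float64(-0.65), np.float64(1.63), np.int64(1124)) [479.0786096  608.26604874]
scene redsp 195 [[402.0, 172.0, 21.0], [412.0, 183.0, 37.0], [517.0, 198.0, 56.0]]
scene blacksp 329 [[594.0, 86.0, 21.0], [672.0, 112.0, 37.0], [682.0, 198.0, 56.0]]
scene purple 2011 [[581.0, -138.0, 23.0], [766.0, -93.0, 77.0], [792.0, 37.0, 113.0]]
scene bob 487 [[606.0, 182.0, 4.0], [612.0, 244.0, 9.0], [710.0, 282.0, 19.0]]
side redsp 255 [[401.0, 171.0, 21.0], [493.0, 183.0, 39.0], [519.0, 189.0, 57.0]]
side blacksp 263 [[592.0, 83.0, 21.0], [651.0, 96.0, 40.0], [676.0, 186.0, 58.0]]
side purple 916 [[562.0, -143.0, 24.0], [730.0, -81.0, 80.0], [785.0, 39.0, 112.0]]
side bob 76 [[605.0, 182.0, 4.0], [663.0, 253.0, 8.0], [704.0, 284.0, 17.0]]
```

arm_command:
  series: [40, 0, 3, 0, 0, 40, 0, 6, 0, 0, 40, 4, -10, 0, 0, 40, 8, -10.8, 0, 0, 40, 8, -10.8, 0, 0]

```text
clock: 0.52
eef_pos: [595.4, 49.7, 196.8]
tool_rot: [-3.138, 0.001, 1.569]
force: [0.7, 1.9, -0.2]
width: 33.9
gripper_force: 0.0
```

arm_command:
  series: [40, 0, 0, 3, 0, 40, 0, 0, 7, 0, 40, 0, 0, 10.5, 0, 40, 0, 0, 10.5, 0, 40, 0, 0, 10.5, 0]

```text
clock: 0.93
eef_pos: [594.9, 50.0, 93.3]
tool_rot: [-3.137, 0.001, 1.571]
force: [0.4, 0.3, 0.9]
width: 34.3
gripper_force: 0.0
```

arm_command:
  series: [40, -0.3, 0, 0, 0, 40, -0.7, 0, 0, 0, 40, -1.1, 0, 0, 0, 40, -1.5, 0, 0, 0, 40, -1.9, 0, 0, 0]

```text
clock: 1.35
eef_pos: [597.3, 30.4, 95.9]
tool_rot: [3.14, 0.0, 1.57]
force: [0.1, -0.2, 0.3]
width: 34.3
gripper_force: 0.0
```

```bash
python3 - <<'E'
from h import *
print(monitor.read_state()["eef_pos"])
im,d=viewer.get_image("side"); cv2.imwrite("pics/side1.png",im[120:360,120:440,::-1])
E
```

```text
[597.25879717  30.38481621  95.92519285]
```

View pics/side1.png

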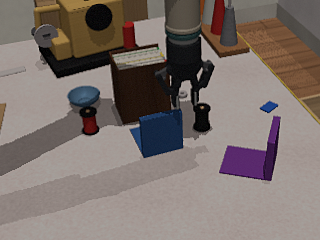

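The image shows the tool beside the black spool's side of the foot, at x≈597. The speed cap stopped the first move short of its target. I'll check whether the bookend or the spool moved before going on.

```bash
cat >> h.py <<'E'
def box(W,M,x,y,zz): return W[M&(W[...,0]>x[0])&(W[...,0]<x[1])&(W[...,1]>y[0])&(W[...,1]<y[1])&(W[...,2]>zz[0])&(W[...,2]<zz[1])]
def blue(im,d):
    H=hsv(im); return (abs(H[...,0].astype(int)-108)<8)&(H[...,1]>120)&(d>0)
E
python3 - <<'E'
from h import *
s=monitor.read_state(); print(s["eef_pos"],s["force"])
im,d=viewer.get_image("side"); W=cloud("side",d); B=blue(im,d)
for lo in (5,25,45,65,85): 
    Q=box(W,B,(470,630),(-60,80),(lo,lo+20)); print(lo,len(Q),face(Q),np.percentile(Q[:,0],[1,99]).round(1))
Q=box(W,B,(470,630),(-60,80),(30,140)); print(Q[:,2].max())
Q=box(W,d>0,(615,700),(70,140),(20,58)); print(np.percentile(Q,[3,50,97],axis=0).round().tolist())
cv2.imwrite("pics/side2.png",cv2.resize(im[180:300,230:390,::-1],(640,480)))
E
```

```text
[597.02357973  29.14060222  95.6482905 ] [ 0.8829228  -0.75506399  0.1021843 ]
5 278 (np.float64(35.6), np.float64(1.78), np.float64(1.56), np.int64(231)) [492.1 590.5]
25 272 (np.float64(35.6), np.float64(2.28), np.float64(1.3), np.int64(214)) [491.9 591.3]
45 291 (np.float64(35.9), np.float64(1.95), np.float64(1.47), np.int64(243)) [492.1 590.7]
65 288 (np.float64(35.5), np.float64(1.34), np.float64(1.56), np.int64(239)) [491.7 589.8]
85 295 (np.float64(35.6), np.float64(2.35), np.float64(1.34), np.int64(236)) [492.5 590.1]
137.97691390913442
[[647.0, 82.0, 21.0], [660.0, 89.0, 39.0], [680.0, 115.0, 58.0]]
```

View pics/side2.png

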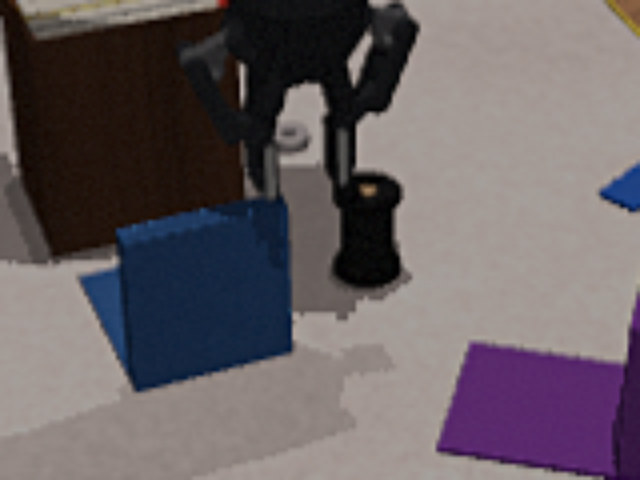

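```bash
python3 - <<'E'
from h import *
m=viewer.camera_model("side")
s=monitor.read_state(); print(s["eef_pos"],s["width"],s["clock"])
pts=np.array([s["eef_pos"],[580,s["eef_pos"][1],96],[614,s["eef_pos"][1],96],[580,s["eef_pos"][1]-11,96],[580,s["eef_pos"][1]+11,96],[541,35.6,110],[590,35.6,110],[590,52,110]],float)
p,_=cv2.projectPoints(pts,cv2.Rodrigues(np.array(m["R"]))[0],np.array(m["t"]),np.array(m["mtx"]),np.array(m["dist_coeffs"]))
p=p.reshape(-1,2); print(((p-[230,180])*4).round().tolist())
im,d=viewer.get_image("side"); W=cloud("side",d)
for r,c in ((190,268),(170,265),(225,268),(180,345),(160,340),(225,230)): print(r,c,im[180+r//4,230+c//4],W[180+r//4,230+c//4].round())
E
```

```text
[596.86065379  29.67700704  95.36326536] 34.000699214380134 1.45
[[299.0, 228.0], [271.0, 233.0], [327.0, 221.0], [277.0, 244.0], [265.0, 223.0], [202.0, 222.0], [284.0, 204.0], [274.0, 189.0]]
190 268 [85 84 82] [576.  18. 136.]
170 265 [73 71 71] [574.  19. 150.]
225 268 [16 32 52] [581.  38.  97.]
180 345 [47 46 46] [622.  21. 128.]
160 340 [89 89 86] [619.  19. 144.]
225 230 [21 39 64] [556.  34. 106.]
```

Nothing moved: the tips of the open fingers stand back from the TCP and passed just above the foot. I'll go up, over to the middle behind the foot, and close to get a definite tip.

arm_command:
  series: [10, 0, 0, -3.5, 0, 10, 0, 0, -7, 0, 10, 2.5, -2.8, -7, 0, 10, 5, -5.6, -7, 0, 10, 5, -5.6, -7, 0]

```text
clock: 1.92
eef_pos: [534.4, 87.7, 165.0]
tool_rot: [-3.136, -0.004, 1.579]
force: [-0.9, 0.3, -0.4]
width: 8.8
gripper_force: 0.0
```

```bash
python3 - <<'E'
from h import *
s=monitor.read_state(); print(s["eef_pos"],s["width"],s["force"])
im,d=viewer.get_image("side"); W=cloud("side",d); B=blue(im,d)
Q=box(W,B,(470,630),(0,70),(25,95)); print(face(Q))
E
```

```text
[534.44999532  87.70201614 165.01845473] 8.753747003754967 [-0.90654802  0.33404702 -0.39624879]
(np.float64(35.5), np.float64(2.14), np.float64(1.45), np.int64(810))
```

arm_command:
  series: [10, 0, 0.2, 3, 0, 10, 0, 0.2, 6, 0, 10, 0, 0.2, 7, 0, 10, 0, 0.2, 7, 0, 10, 0, 0.2, 7, 0]

```text
clock: 2.38
eef_pos: [542.7, 80.8, 94.6]
tool_rot: [-3.141, 0.0, 1.57]
force: [1.2, -0.4, 0.1]
width: 8.3
gripper_force: 0.0
```

arm_command:
  series: [10, -0.6, 0, 0, 0, 10, -1.0, 0, 0, 0, 10, -1.4, 0, 0, 0, 10, -1.8, 0, 0, 0, 10, -2.2, 0, 0, 0]

```text
clock: 2.8
eef_pos: [542.9, 58.5, 95.4]
tool_rot: [3.141, -0.0, 1.57]
force: [0.6, -1.0, 0.3]
width: 8.3
gripper_force: 0.0
```

```bash
python3 - <<'E'
from h import *
s=monitor.read_state(); print(s["eef_pos"],s["width"],s["force"])
im,d=viewer.get_image("side"); W=cloud("side",d); B=blue(im,d)
for z in ((20,50),(50,75),(75,105)): print(face(box(W,B,(470,630),(-30,70),z)))
E
```

```text
[542.85802126  58.49910185  95.36174008] 8.317647906289935 [ 0.61832306 -1.0329181   0.33726804]
(np.float64(35.6), np.float64(2.03), np.float64(1.33), np.int64(326))
(np.float64(35.7), np.float64(1.64), np.float64(1.37), np.int64(291))
(np.float64(35.7), np.float64(1.14), np.float64(1.43), np.int64(361))
```

arm_command:
  series: [10, -0.4, 0, 0, 0, 10, -0.8, 0, 0, 0, 10, -1.2, 0, 0, 0, 10, -1.6, 0, 0, 0, 10, -2.0, 0, 0, 0]

```text
clock: 3.27
eef_pos: [542.4, 38.7, 94.6]
tool_rot: [-3.141, 0.0, 1.571]
force: [0.2, -0.3, -0.2]
width: 8.4
gripper_force: 0.0
```

```bash
python3 - <<'E'
from h import *
s=monitor.read_state(); print(s["eef_pos"],s["width"],s["force"])
im,d=viewer.get_image("side"); W=cloud("side",d); B=blue(im,d)
for z in ((5,30),(30,50),(50,75),(75,105)): print(face(box(W,B,(470,630),(-60,70),z)))
E
```

```text
[542.43250214  38.7438419   94.64772326] 8.382096400931133 [ 0.19505026 -0.29912816 -0.20082732]
(np.float64(35.4), np.float64(2.0), np.float64(1.51), np.int64(282))
(np.float64(36.0), np.float64(2.52), np.float64(1.47), np.int64(231))
(np.float64(35.6), np.float64(2.04), np.float64(1.4), np.int64(295))
(np.float64(35.5), np.float64(2.6), np.float64(1.33), np.int64(354))
```

The foot hasn't moved even though the TCP should already be in it. I'll look at where the fingertips really are.

```bash
python3 - <<'E'
from h import *
im,d=viewer.get_image("side"); W=cloud("side",d)
a=cv2.resize(im[150:290,210:330],(480,560))
im2,d2=viewer.get_image("scene"); W2=cloud("scene",d2)
b=cv2.resize(im2[190:310,310:390],(320,480),interpolation=cv2.INTER_CUBIC); b=cv2.copyMakeBorder(b,0,80,0,0,0)
cv2.imwrite("pics/tip.png",np.hstack([a,b])[:,:,::-1])
for n in("scene","side"):
    m=viewer.camera_model(n)
    p,_=cv2.projectPoints(np.array([monitor.read_state()["eef_pos"]]),cv2.Rodrigues(np.array(m["R"]))[0],np.array(m["t"]),np.array(m["mtx"]),np.array(m["dist_coeffs"])); print(n,p.ravel())
# gripper points (grey) near
for n,I,D,w in(("side",im,d,W),("scene",im2,d2,W2)):
    g=(I.max(-1).astype(int)-I.min(-1)<15)&(D>0)
    Q=box(w,g,(515,575),(10,75),(80,170)); 
    for z in range(85,170,10):
        q=Q[(Q[:,2]>=z)&(Q[:,2]<z+10)]
        if len(q): print(n,z,len(q),q.min(0).round(),q.max(0).round())
E
```

```text
scene [356.31463933 251.03114576]
side [281.05388107 240.03522468]
side 105 10 [521.  47. 107.] [575.  55. 112.]
side 125 27 [531.  23. 126.] [560.  45. 135.]
side 135 61 [525.  22. 135.] [562.  51. 145.]
side 145 57 [525.  23. 145.] [561.  52. 155.]
side 155 56 [525.  23. 155.] [560.  46. 164.]
side 165 29 [524.  23. 165.] [570.  42. 170.]
scene 85 10 [530.  34.  88.] [573.  36.  94.]
scene 95 16 [521.  34.  95.] [571.  36. 104.]
scene 105 56 [528.  34. 106.] [575.  52. 115.]
scene 115 1 [566.  44. 115.] [566.  44. 115.]
scene 125 16 [551.  28. 128.] [557.  48. 135.]
scene 135 34 [552.  27. 136.] [563.  47. 145.]
scene 145 38 [552.  27. 145.] [563.  48. 155.]
scene 155 31 [552.  26. 155.] [563.  46. 164.]
scene 165 2 [563.  32. 165.] [564.  36. 166.]
```

View pics/tip.png

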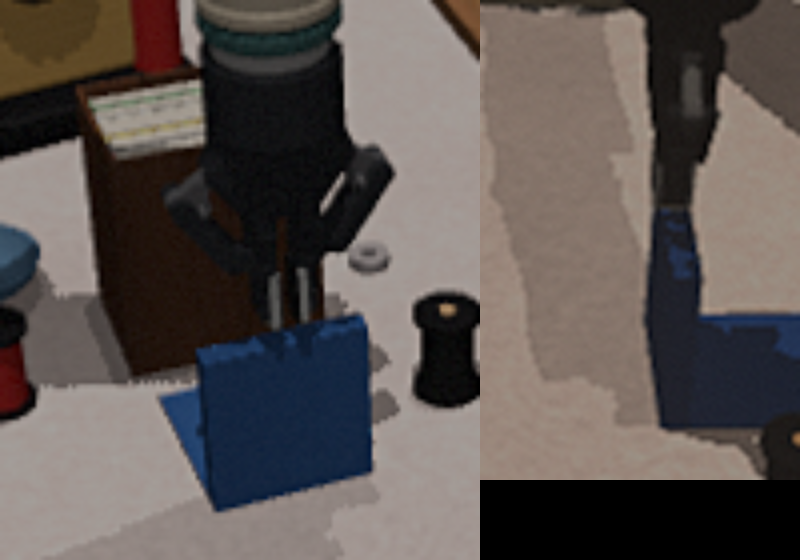

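The picture shows the fingertips ending at the foot's top edge (side crop (290,330)), and depth puts them at z≈120 while the TCP reads 95. So they really pass over the foot, and the tips are about 25–30 mm above the reported TCP. I'll go back behind the foot and push with the TCP lower.

arm_command:
  series: [0, 2, 0, 0, 0, 0, 4.5, 0, 0, 0, 0, 4.5, 0, 1.2, 0, 0, 4.5, 0, 2.4, 0, 0, 4.5, 0, 2.4, 0]

```text
clock: 3.83
eef_pos: [540.9, 84.9, 69.0]
tool_rot: [-3.138, 0.0, 1.572]
force: [-0.3, -0.7, -0.1]
width: -0.1
gripper_force: 0.0
```

```bash
cat >> h.py <<'E'
def look(n="side"):
    s=monitor.read_state(); print(s["clock"],s["eef_pos"].round(1),"F",s["force"].round(1))
    im,d=viewer.get_image(n); W=cloud(n,d); return im,d,W,blue(im,d)
def tips(im,d,W,y=60):
    e=monitor.read_state()["eef_pos"]
    g=(im.max(-1).astype(int)-im.min(-1)<15)&(im.max(-1)<100)&(d>0)
    Q=box(W,g,(e[0]-30,e[0]+30),(e[1]-16,e[1]+16),(e[2]-20,e[2]+90)); print("tip",len(Q),np.sort(Q[:,2])[:12].round(),np.percentile(Q[:,:2],[2,98],axis=0).round())
E
python3 - <<'E'
from h import *
for n in("side","scene"): tips(*look(n)[:3])
E
```

```text
3.8333 [540.9  84.9  69. ] F [-0.3 -0.7 -0.1]
tip 335 [102. 102. 103. 103. 105. 106. 106. 106. 106. 107. 107. 108.] [[515.  70.]
 [569.  94.]]
3.8833 [541.5  84.5  69.9] F [ 0.9 -0.8  0.2]
tip 124 [105. 105. 106. 106. 106. 106. 106. 107. 108. 108. 108. 109.] [[546.  71.]
 [570.  94.]]
```

```bash
python3 - <<'E'
from h import *
im,d,W,B=look("scene"); m=viewer.camera_model("scene")
e=monitor.read_state()["eef_pos"]
P=np.array([e+[10,0,z] for z in (60,50,40,30,25,20,15,10,5,0,-5,-10)])
p,_=cv2.projectPoints(P,cv2.Rodrigues(np.array(m["R"]))[0],np.array(m["t"]),np.array(m["mtx"]),np.array(m["dist_coeffs"]))
for q,X in zip(p.reshape(-1,2).round().astype(int),P): print(X[2].round(),q,im[q[1],q[0]],W[q[1],q[0]].round())
cv2.imwrite("pics/tip2.png",cv2.resize(im[200:320,330:450],(600,600),interpolation=cv2.INTER_CUBIC)[:,:,::-1])
E
```

```text
3.9333 [542.1  84.2  70.5] F [-0.2 -0.5  0.4]
131.0 [379 241] [28 24 24] [557.  84. 133.]
121.0 [378 245] [28 24 22] [548.  85. 117.]
111.0 [378 248] [24 20 18] [556.  84. 114.]
101.0 [377 252] [155 139 127] [422. 107.   4.]
96.0 [377 254] [153 136 125] [427. 106.   1.]
91.0 [377 255] [155 141 129] [435. 105.   4.]
86.0 [377 257] [154 138 126] [443. 104.   3.]
81.0 [376 259] [154 139 127] [448. 102.   1.]
76.0 [376 261] [153 139 128] [459. 100.   3.]
71.0 [376 263] [153 135 123] [467.  99.   3.]
66.0 [376 264] [158 141 129] [472.  99.   3.]
61.0 [376 266] [149 133 121] [475.  99.  -1.]
```

View pics/tip2.png

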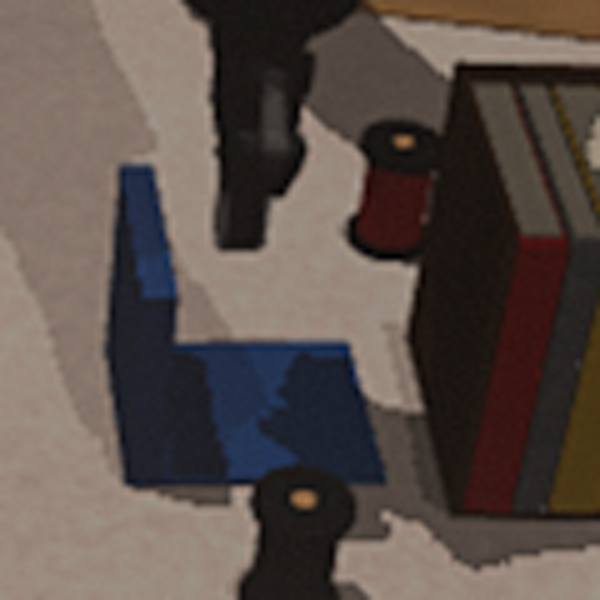

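The view confirms it: the shut fingertips, at (240,245) in the crop, are at z≈104 with the TCP reading 70. I'll use an offset of about 34 mm from here, descend 1 cm more, then push.

arm_command:
  series: [0, 0, 0, 1.0, 0, 0, 0, 0, 1.2, 0, 0, -0.8, 0, 1.2, 0, 0, -1.6, 0, 1.2, 0, 0, -2.2, 0, 1.2, 0]

```text
clock: 4.4
eef_pos: [542.6, 60.5, 58.8]
tool_rot: [3.141, 0.001, 1.57]
force: [0.7, 0.7, 1.0]
width: -0.4
gripper_force: 0.5
```

arm_command:
  series: [0, -0.4, 0, 0, 0, 0, -0.8, 0, 0, 0, 0, -1.2, 0, 0, 0, 0, -1.6, 0, 0, 0, 0, -2.0, 0, 0, 0]

```text
clock: 4.82
eef_pos: [542.8, 41.9, 58.8]
tool_rot: [3.141, -0.0, 1.571]
force: [-0.1, 0.8, -0.3]
width: 0.2
gripper_force: 0.3
```

```bash
python3 - <<'E'
from h import *
im,d,W,B=look()
for z in ((5,30),(30,50),(50,75),(75,105)): print(face(box(W,B,(470,630),(-60,70),z)))
E
```

```text
4.8167 [542.8  41.9  58.8] F [-0.1  0.8 -0.3]
(np.float64(31.7), np.float64(1.38), np.float64(1.62), np.int64(220))
(np.float64(26.3), np.float64(1.12), np.float64(1.46), np.int64(184))
(np.float64(21.2), np.float64(1.95), np.float64(1.78), np.int64(254))
(np.float64(15.1), np.float64(1.96), np.float64(1.9), np.int64(316))
```

arm_command:
  series: [0, -0.4, 0, 0, 0, 0, -0.8, 0, 0, 0, 0, -1.2, 0, 0, 0, 0, -1.6, 0, 0, 0, 0, -2.0, 0, 0, 0]

```text
clock: 5.28
eef_pos: [542.4, 21.6, 58.7]
tool_rot: [-3.141, 0.0, 1.571]
force: [0.3, 0.0, 0.3]
width: 0.1
gripper_force: 0.0
```

arm_command:
  series: [0, -0.4, 0, 0, 0, 0, -0.8, 0, 0, 0, 0, -1.3, 0, 0, 0, 0, -1.8, 0, 0, 0, 0, -2.4, 0, 0, 0]

```text
clock: 5.7
eef_pos: [542.5, -2.2, 58.7]
tool_rot: [3.142, -0.0, 1.571]
force: [0.3, 0.7, -0.0]
width: 0.0
gripper_force: 0.0
```

```bash
python3 - <<'E'
from h import *
im,d,W,B=look(); Q=box(W,B,(470,630),(-150,80),(-5,140))
for lo in range(0,130,15):
    q=Q[(Q[:,2]>=lo)&(Q[:,2]<lo+15)]
    if len(q)>5: print(lo,len(q),np.percentile(q,[2,98],axis=0).round().tolist())
E
```

```text
5.7 [542.5  -2.2  58.7] F [ 0.3  0.7 -0. ]
0 9 [[492.0, 7.0, 10.0], [583.0, 45.0, 15.0]]
15 333 [[493.0, -7.0, 16.0], [590.0, 44.0, 30.0]]
30 432 [[494.0, -68.0, 31.0], [592.0, 49.0, 45.0]]
45 409 [[496.0, -68.0, 45.0], [591.0, 54.0, 59.0]]
60 179 [[493.0, 47.0, 60.0], [590.0, 60.0, 75.0]]
75 118 [[493.0, 53.0, 75.0], [585.0, 63.0, 90.0]]
90 86 [[492.0, -9.0, 90.0], [542.0, 69.0, 105.0]]
105 54 [[492.0, -6.0, 105.0], [556.0, 72.0, 117.0]]
```

It's falling onto its foot. I'll lift clear and look.

arm_command:
  series: [0, 0, 0, 0, 0, 0, 0, 0, 0, 0, 0, 0, 0, -2, 0, 0, 0, 0, -5, 0, 0, 0, 0, -8, 0]

```text
clock: 6.17
eef_pos: [541.5, -1.3, 138.9]
tool_rot: [-3.139, -0.0, 1.572]
force: [0.4, 0.5, 0.2]
width: -0.3
gripper_force: 0.0
```

```bash
cat >> h.py <<'E'
def standing():
    im,d,W,B=look(); 
    P=box(W,B,(440,650),(-140,200),(30,112)); f=face(P); x=np.percentile(P[:,0],[1,99]); print("plate front",f,"x",x.round(1),"mid",x.mean().round(1),"z",np.percentile(P[:,2],99).round())
    T=box(W,B,(440,650),(-140,200),(113,128)); 
    e=box(W,B,(440,650),(-160,f[0]-95),(3,13)); print("foot end",face(e)); x=np.percentile(e[:,0],[1,99]); print(x.round(1),x.mean().round(1))
    t=box(W,B,(440,650),(-160,200),(14,20)); 
    P=box(W,~B&(d>0),(470,625),(165,200),(125,148)); print("slip face",face(P),np.percentile(P[:,0],[1,99]).round(1))
    return im,d,W,B
E
python3 - <<'E'
from h import *
im,d,W,B=standing(); cv2.imwrite("pics/stand.png",cv2.resize(im[140:320,170:410,::-1],(640,480)))
E
```

```text
6.1667 [541.5  -1.3 138.9] F [0.4 0.5 0.2]
plate front (np.float64(30.7), np.float64(1.8), np.float64(1.37), np.int64(939)) x [494.5 590.7] mid 542.6 z 111.0
foot end (np.float64(-74.4), np.float64(2.43), np.float64(1.24), np.int64(119))
[496.2 593.7] 544.9
slip face (np.float64(183.2), np.float64(-1.14), np.float64(1.72), np.int64(158)) [478.9 565.3]
```

View pics/stand.png

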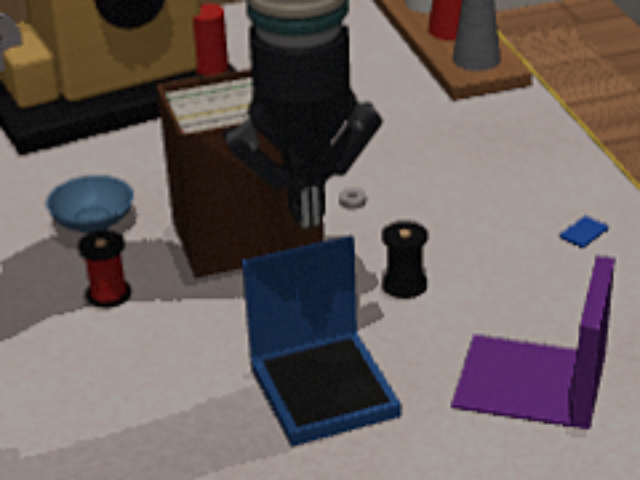

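The picture shows the bookend standing on its foot: pad at (325,385), plate at (300,300), no spool disturbed. The plate's back is at y≈35.6 with yaw ≈2°. The slipcase end is at y≈183.3, x≈543.7, yaw ≈-0.7°. Next I'll go behind the foot's free end (y≈-74), with the fingers open for a two-point push.

arm_command:
  series: [60, -3.5, 0, 0, 0, 60, -7, 0, 0, 0, 60, -10, 0, 0, 0, 60, -11.5, 0, 0, 0.7, 60, -11.5, 0, 0, 0.7]

```text
clock: 6.63
eef_pos: [542.1, -121.9, 138.7]
tool_rot: [3.141, 0.003, 1.552]
force: [0.6, -0.4, 0.0]
width: 50.9
gripper_force: 0.0
```

arm_command:
  series: [60, 0, 0, 3.5, 0, 60, 0, 0, 7, 0, 60, 0, 0, 10, 0, 60, 0, 0, 11.5, 0, 60, 0, 0, 11.5, 0]

```text
clock: 7.05
eef_pos: [539.7, -114.3, 20.2]
tool_rot: [-3.135, -0.002, 1.561]
force: [-1.0, 0.2, -1.0]
width: 51.4
gripper_force: 0.0
```

```bash
python3 - <<'E'
from h import *
for n in("side","scene"):
    im,d,W,B=look(n); e=monitor.read_state()
    g=(im.max(-1).astype(int)-im.min(-1)<15)&(im.max(-1)<90)&(d>0)
    Q=box(W,g,(470,600),(e["eef_pos"][1]-20,e["eef_pos"][1]+16),(15,110)); print(np.sort(Q[:,2])[:15].round(),np.percentile(Q,[2,98],axis=0).round())
    q=Q[Q[:,2]<Q[:,2].min()+20]; print(np.percentile(q,[1,99],axis=0).round())
H=hsv(im); P=(abs(H[...,0].astype(int)-140)<12)&(H[...,1]>80)&(d>0); Q=box(W,P,(560,900),(-200,50),(-5,130)); print("purple",np.percentile(Q,[2,98],axis=0).round(), e["width"])
E
```

```text
7.05 [ 539.7 -114.3   20.2] F [-1.   0.2 -1. ]
[56. 56. 57. 57. 57. 58. 59. 59. 59. 60. 60. 60. 60. 61. 61.] [[ 488. -130.   59.]
 [ 592. -105.  110.]]
[[ 501. -130.   56.]
 [ 579. -103.   76.]]
7.1 [ 541.2 -114.9   22.2] F [ 0.8 -0.7  0.1]
[58. 58. 60. 61. 61. 61. 62. 63. 65. 65. 65. 66. 66. 66. 66.] [[ 512. -124.   60.]
 [ 598. -105.  109.]]
[[ 509. -124.   58.]
 [ 582. -105.   78.]]
purple [[ 657. -140.    4.]
 [ 792.   -8.  113.]] 51.343870014458716
```

arm_command:
  series: [60, 0, 0, 2, 0, 60, 0, 0, 3.5, 0, 60, 0, 0, 4.4, 0, 60, 0, 0, 4.6, 0, 60, 0, 0, 4.6, 0]

```text
clock: 7.57
eef_pos: [543.0, -116.6, -21.7]
tool_rot: [3.141, -0.0, 1.559]
force: [0.4, -0.2, -0.4]
width: 51.2
gripper_force: 0.0
```

```bash
python3 - <<'E'
from h import *
for n in("side","scene"):
    im,d,W,B=look(n); e=monitor.read_state()
    g=(im.max(-1).astype(int)-im.min(-1)<15)&(im.max(-1)<90)&(d>0)
    Q=box(W,g,(470,600),(e["eef_pos"][1]-20,e["eef_pos"][1]+16),(3,60)); print(np.sort(Q[:,2])[:15].round(),np.percentile(Q,[2,98],axis=0).round(), e["tool_rot"])
E
```

```text
7.5667 [ 543.  -116.6  -21.7] F [ 0.4 -0.2 -0.4]
[ 3.  3.  4.  4.  4. 12. 12. 15. 15. 15. 16. 17. 17. 17. 17.] [[ 502. -131.    9.]
 [ 584. -108.   60.]] [3.14018699e+00 8.95545662e-05 1.55874406e+00]
7.6167 [ 543.3 -116.7  -21.4] F [0.7 0.6 0.2]
[3. 3. 3. 3. 3. 3. 3. 3. 3. 3. 3. 3. 3. 3. 3.] [[ 501. -129.    3.]
 [ 584. -103.   52.]] [3.13970853e+00 1.81880451e-04 1.55869160e+00]
```

arm_command:
  series: [60, 0, 0, 0.6, 0, 60, 0.6, 0, 0.7, 0, 60, 1.2, 0, 0.7, 0, 60, 1.8, 0, 0.7, 0, 60, 2.4, 0, 0.7, 0]

```text
clock: 8.08
eef_pos: [542.9, -91.6, -29.2]
tool_rot: [3.141, -0.0, 1.559]
force: [-0.1, -0.3, -0.1]
width: 51.5
gripper_force: 0.0
```

arm_command:
  series: [60, 0.4, 0, 0, 0, 60, 0.8, 0, 0, 0, 60, 1.2, 0, 0, 0, 60, 1.6, 0, 0, 0, 60, 2.0, 0, 0, 0]

```text
clock: 8.5
eef_pos: [543.1, -73.5, -29.2]
tool_rot: [3.141, 0.001, 1.557]
force: [-0.5, -3.7, -0.1]
width: 51.1
gripper_force: 1.5
```

arm_command:
  series: [60, 0.4, 0, 0, 0, 60, 0.8, 0, 0, 0, 60, 1.2, 0, 0, 0, 60, 1.6, 0, 0, 0, 60, 2.0, 0, 0, 0]

```text
clock: 8.92
eef_pos: [543.4, -52.6, -29.2]
tool_rot: [3.141, 0.0, 1.558]
force: [0.4, -2.5, -0.3]
width: 51.4
gripper_force: 1.7
```

```bash
python3 - <<'E'
from h import *
im,d,W,B=standing()
E
```

```text
8.9167 [543.4 -52.6 -29.2] F [ 0.4 -2.5 -0.3]
plate front (np.float64(63.5), np.float64(-0.3), np.float64(1.37), np.int64(349)) x [478.4 592.5] mid 535.4 z 111.0
foot end (np.float64(-41.7), np.float64(-1.37), np.float64(1.29), np.int64(80))
[497.1 595.1] 546.1
slip face (np.float64(183.3), np.float64(-0.95), np.float64(1.56), np.int64(243)) [479.3 565.7]
```

```bash
cat >> h.py <<'E'
def fine():
    im,d,W,B=look(); a=face(box(W,B,(485,605),(20,200),(30,112)),12)[0]
    k=B&(abs(W[...,1]-a)<6)&(W[...,2]>25)&(W[...,2]<112); print("plate y",face(W[k]))
    L=[];R=[]
    for r in np.unique(np.nonzero(k)[0]):
        c=np.nonzero(k[r])[0]; x=W[r,c,0]; R.append(x[-1]); L.append(x[0])
    print("side L,R",np.median(L).round(1),np.median(R).round(1))
    im,d,W,B=look("scene"); H=hsv(im)
    k=B&(W[...,0]>575)&(W[...,0]<615)&(W[...,1]>a-110)&(W[...,1]<a+15)&(W[...,2]<115)
    P=W[k]; c=P[(P[:,1]<a-10)&(P[:,2]<13)&(P[:,2]>2)]; q=P[(P[:,2]>25)]
    for nm,c in(("foot side",c),("plate side",q)):
        if len(c)>5: f=np.polyfit(c[:,1]-a,c[:,0],1); print(nm,len(c),np.median(c,axis=0).round(1),"slope deg",np.degrees(f[0]).round(1))
    c=box(W,~B&(d>0),(590,625),(178,290),(30,150)); 
    for j in range(3): f=np.polyfit(c[:,1]-184,c[:,0],1); c=c[abs(c[:,0]-np.polyval(f,c[:,1]-184))<4]
    print("slip side x at y184",f[1].round(1),"slope deg",np.degrees(f[0]).round(2),len(c))
E
python3 - <<'E'
from h import *
fine()
z=np.load("side0.npz");im,d=z["im"],z["d"];W=cloud("side",d);B=blue(im,d)
k=~B&(d>0)&(abs(W[...,1]-183.3)<6)&(W[...,2]>60)&(W[...,2]<140)&(abs(W[...,0]-545)<80)
L=[];R=[]
for r in np.unique(np.nonzero(k)[0]):
    x=W[r,np.nonzero(k[r])[0],0]; L.append(x[0]);R.append(x[-1])
print("slip L,R",np.median(L),np.median(R))
E
```

```text
8.9667 [543.5 -51.2 -29.3] F [-0.1 -2.8  0.9]
plate y (np.float64(65.4), np.float64(0.58), np.float64(1.46), np.int64(374))
side L,R 500.1 533.9
9.0167 [543.4 -51.3 -29.3] F [ 0.2 -0.3  0.3]
plate side 10 [597.   67.   91.3] slope deg -69.0
slip side x at y184 608.3 slope deg 0.75 2022
slip L,R 480.0419463627817 607.5074068756426
```

arm_command:
  series: [60, 0.5, 0, 0, 0, 60, 1.0, -0.05, 0, 0, 60, 1.5, -0.1, 0, 0, 60, 2.0, -0.15, 0, 0, 60, 2.5, -0.2, 0, 0]

```text
clock: 9.48
eef_pos: [541.5, -27.2, -29.3]
tool_rot: [-3.142, -0.0, 1.559]
force: [0.5, -2.4, -0.3]
width: 51.1
gripper_force: 1.4
```

arm_command:
  series: [60, 0.5, 0, 0, 0, 60, 1.0, 0, 0, 0, 60, 1.5, 0, 0, 0, 60, 2.0, 0, 0, 0, 60, 2.5, 0, 0, 0]

```text
clock: 9.9
eef_pos: [541.8, -2.2, -29.3]
tool_rot: [-3.141, -0.0, 1.559]
force: [-0.4, -3.6, 0.0]
width: 51.4
gripper_force: 1.4
```

```bash
cat >> h.py <<'E'
def side_x(e_y):
    im,d,W,_=look("scene"); H=hsv(im); B=(abs(H[...,0].astype(int)-112)<16)&(H[...,1]>70)&(d>0)
    for nm,y,z in(("foot",(e_y+20,e_y+110),(3,13)),("plate",(e_y+112,e_y+130),(25,112))):
        c=box(W,B,(580,612),y,z)
        if len(c)>8:
            for j in range(3): f=np.polyfit(c[:,1]-e_y,c[:,0],1) if nm=="foot" else [0,np.median(c[:,0])]; c=c[abs(c[:,0]-np.polyval(f,c[:,1]-e_y))<4]
            print(nm,len(c),np.median(c,axis=0).round(1),"slope",np.degrees(f[0]).round(2))
        else: print(nm,len(c))
    return im,d,W,B
E
python3 - <<'E'
from h import *
e=monitor.read_state()["eef_pos"]; side_x(e[1]); standing()
E
```

```text
9.9 [541.8  -2.2 -29.3] F [-0.4 -3.6  0. ]
foot 82 [595.2  57.4   7.5] slope 0.94
plate 55 [596.2 114.8  74.2] slope 0.0
9.95 [541.9  -0.6 -29.3] F [ 0.  -1.  -0.5]
plate front (np.float64(114.7), np.float64(-1.84), np.float64(1.47), np.int64(333)) x [481.6 560.7] mid 521.1 z 112.0
foot end (np.float64(9.8), np.float64(-0.39), np.float64(1.48), np.int64(75))
[495.1 594.2] 544.7
slip face (np.float64(183.8), np.float64(-0.3), np.float64(1.61), np.int64(196)) [479.2 550.4]
```

arm_command:
  series: [60, 0.4, -0.03, 0, 0, 60, 0.8, -0.07, 0, 0, 60, 1.2, -0.11, 0, 0, 60, 1.6, -0.15, 0, 0, 60, 2.0, -0.19, 0, 0]

```text
clock: 10.42
eef_pos: [540.2, 17.4, -29.3]
tool_rot: [3.142, 0.0, 1.558]
force: [0.5, -2.7, -0.3]
width: 51.5
gripper_force: 1.4
```

arm_command:
  series: [60, 0.4, -0.04, 0, 0, 60, 0.8, -0.08, 0, 0, 60, 1.2, -0.12, 0, 0, 60, 1.6, -0.16, 0, 0, 60, 2.0, -0.18, 0, 0]

```text
clock: 10.83
eef_pos: [538.5, 37.6, -29.3]
tool_rot: [-3.141, 0.0, 1.559]
force: [0.0, -3.4, 0.2]
width: 51.1
gripper_force: 1.5
```

```bash
python3 - <<'E'
from h import *
e=monitor.read_state()["eef_pos"]; side_x(e[1]); standing()
E
```

```text
10.8333 [538.5  37.6 -29.3] F [ 0.  -3.4  0.2]
foot 53 [592.3  85.6   8. ] slope 1.0
plate 55 [593.3 154.6  71.2] slope 0.0
10.8833 [538.5  38.9 -29.3] F [ 0.7 -2.5  0. ]
plate front (np.float64(155.0), np.float64(-0.33), np.float64(1.74), np.int64(312)) x [476.1 560.1] mid 518.1 z 111.0
foot end (np.float64(49.6), np.float64(-0.47), np.float64(1.19), np.int64(68))
[493.9 589.9] 541.9
slip face (np.float64(183.6), np.float64(0.27), np.float64(1.59), np.int64(151)) [479.  535.5]
```

Centred now, with about 24 mm left. I'll push straight on and slow down near contact.

arm_command:
  series: [60, 0.4, 0, 0, 0, 60, 0.8, 0, 0, 0, 60, 1.2, 0, 0, 0, 60, 1.6, 0, 0, 0, 60, 1.9, 0, 0, 0]

```text
clock: 11.35
eef_pos: [538.9, 56.8, -29.3]
tool_rot: [3.142, -0.0, 1.559]
force: [-0.2, -3.4, 1.3]
width: 51.4
gripper_force: 1.7
```

arm_command:
  series: [60, 0.08, 0, 0, 0, 60, 0.16, 0, 0, 0, 60, 0.24, 0, 0, 0, 60, 0.3, 0, 0, 0, 60, 0.3, 0, 0, 0]

```text
clock: 11.77
eef_pos: [538.9, 59.2, -29.3]
tool_rot: [-3.141, 0.0, 1.558]
force: [0.5, -2.9, 0.3]
width: 51.2
gripper_force: 1.5
```

```bash
python3 - <<'E'
from h import *
e=monitor.read_state()["eef_pos"]; im,d,W,B=side_x(e[1]); standing()
P=box(W,d>0,(590,625),(178,290),(20,150)); f=np.polyfit(P[:,1]-184,P[:,0],1); print("slip side",f)
cv2.imwrite("pics/near.png",cv2.resize(im[190:330,330:500,::-1],(680,560)))
E
```

```text
11.7667 [538.9  59.2 -29.3] F [ 0.5 -2.9  0.3]
foot 59 [592.3 147.3   8.6] slope 1.23
plate 54 [593.4 176.2  69.4] slope 0.0
11.8167 [538.9  59.2 -29.3] F [-1.1 -2.6  0.7]
plate front (np.float64(175.5), np.float64(-0.72), np.float64(1.67), np.int64(300)) x [477.2 599.1] mid 538.1 z 111.0
foot end (np.float64(69.9), np.float64(-1.11), np.float64(1.56), np.int64(74))
[492.7 591. ] 541.9
slip face (np.float64(184.6), np.float64(1.02), np.float64(2.03), np.int64(150)) [479.  528.2]
slip side [3.48653357e-02 6.06850704e+02]
```

View pics/near.png

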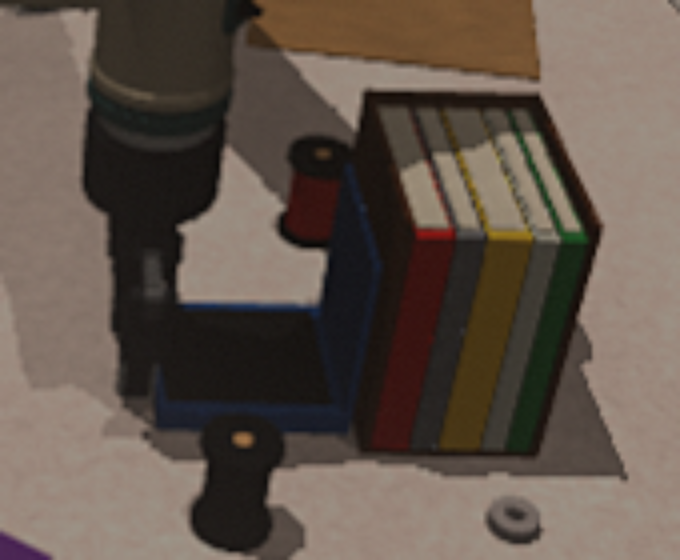

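The picture shows the plate (350,300) almost at the slipcase's dark end (370,300), spools and bobbin clear. About 3 mm are left, so I'll go on in small steps and watch the force.

arm_command:
  series: [60, 0.05, 0, 0, 0, 60, 0.1, 0, 0, 0, 60, 0.15, 0, 0, 0, 60, 0.2, 0, 0, 0, 60, 0.2, 0, 0, 0]

```text
clock: 12.28
eef_pos: [539.0, 61.5, -29.3]
tool_rot: [3.141, -0.0, 1.559]
force: [-0.1, -3.0, 0.5]
width: 51.1
gripper_force: 1.5
```

arm_command:
  series: [60, 0.02, 0, 0, 0, 60, 0.04, 0, 0, 0, 60, 0.06, 0, 0, 0, 60, 0.06, 0, 0, 0, 60, 0.06, 0, 0, 0]

```text
clock: 12.7
eef_pos: [539.0, 61.9, -29.3]
tool_rot: [3.142, -0.0, 1.559]
force: [0.1, -3.6, 0.2]
width: 51.4
gripper_force: 1.6
```

```bash
python3 - <<'E'
from h import *
for _ in range(3): s=monitor.read_state(); print(s["force"].round(2),s["eef_pos"][1]); viewer.get_image("scene")
e=s["eef_pos"]; side_x(e[1]); standing()
E
```

```text
[ 0.13 -3.59  0.24] 61.90134856364183
[-0.25 -3.28 -0.15] 61.92117838635782
[ 0.64 -3.13  0.48] 61.881261320171355
12.85 [539.   61.9 -29.3] F [-0.4 -2.6  1. ]
foot 61 [592.6 150.    8. ] slope 0.47
plate 53 [593.4 179.1  74.7] slope 0.0
12.9 [539.   61.9 -29.3] F [-0.6 -2.5  0.4]
plate front (np.float64(177.6), np.float64(-1.3), np.float64(1.77), np.int64(300)) x [475.3 598.1] mid 536.7 z 111.0
foot end (np.float64(72.8), np.float64(-0.78), np.float64(1.83), np.int64(76))
[492.5 589.3] 540.9
slip face (np.float64(184.0), np.float64(0.11), np.float64(1.84), np.int64(146)) [479.  528.5]
```

arm_command:
  series: [60, 0.02, 0, 0, 0, 60, 0.04, 0, 0, 0, 60, 0.06, 0, 0, 0, 60, 0.06, 0, 0, 0, 60, 0.06, 0, 0, 0]

```text
clock: 13.37
eef_pos: [539.0, 62.5, -29.3]
tool_rot: [-3.142, -0.0, 1.559]
force: [0.2, -3.2, 1.4]
width: 51.5
gripper_force: 1.6
```

arm_command:
  series: [60, 0.02, 0, 0, 0, 60, 0.04, 0, 0, 0, 60, 0.05, 0, 0, 0, 60, 0.05, 0, 0, 0, 60, 0.05, 0, 0, 0]

```text
clock: 13.78
eef_pos: [539.0, 62.4, -29.3]
tool_rot: [-3.142, 0.0, 1.558]
force: [0.4, -5.2, 0.6]
width: 51.2
gripper_force: 2.6
```

arm_command:
  series: [60, 0.02, 0, 0, 0, 60, 0.04, 0, 0, 0, 60, 0.04, 0, 0, 0, 60, 0.04, 0, 0, 0, 60, 0.04, 0, 0, 0]

```text
clock: 14.2
eef_pos: [539.0, 62.4, -29.3]
tool_rot: [-3.142, 0.001, 1.558]
force: [0.2, -5.4, 0.5]
width: 51.0
gripper_force: 2.9
```

```bash
python3 - <<'E'
from h import *
for _ in range(3): s=monitor.read_state(); print(s["force"].round(2),s["eef_pos"][1]); viewer.get_image("scene")
E
```

```text
[ 0.24 -5.38  0.5 ] 62.44741931910962
[ 0.56 -5.71  0.78] 62.435293350507855
[-0.61 -6.33  1.07] 62.48188702266535
```

It's firmly in contact at 5–6 N. I'll back off, lift away and check with a clear view.

arm_command:
  series: [60, -0.5, 0, 0, 0, 60, -1.5, 0, 0, 0, 60, -3.5, 0, 0, 0, 60, -6, 0, 0, 0, 60, -8, 0, 0, 0]

```text
clock: 14.77
eef_pos: [538.1, -17.5, -29.3]
tool_rot: [3.141, -0.001, 1.559]
force: [-1.1, 0.4, 0.4]
width: 51.3
gripper_force: 0.0
```

arm_command:
  series: [60, 0, 0, -4, 0, 60, -3, 0, -7, 0, 60, -6, 0, -10, 0, 60, -9, 0, -13, 0, 60, -12, 0, -16, 0]

```text
clock: 15.18
eef_pos: [536.3, -135.3, 130.1]
tool_rot: [3.141, -0.001, 1.56]
force: [1.2, 0.2, -0.0]
width: 51.1
gripper_force: 0.0
```

arm_command:
  series: [60, 0, -4, 0, 0, 60, 0, -8, 0, 0, 60, 0, -12, 0, 0, 60, 0, -12, 0, 0, 60, 0, -12, 0, 0]

```text
clock: 15.6
eef_pos: [413.8, -132.7, 128.7]
tool_rot: [-3.14, -0.001, 1.558]
force: [0.8, -0.5, -0.1]
width: 51.2
gripper_force: 0.0
```

```bash
python3 - <<'E'
from h import *
side_x(62); im,d,W,B=standing()
k=B&(W[...,1]>165)&(W[...,1]<195)&(W[...,2]>30)&(W[...,2]<112)&(abs(W[...,0]-545)<62); x=np.percentile(W[k][:,0],[1,99]); print("plate",face(W[k]),x,x.mean())
k=~B&(d>0)&(abs(W[...,1]-184)<6)&(W[...,2]>128)&(W[...,2]<148)&(abs(W[...,0]-545)<75); x=np.percentile(W[k][:,0],[1,99]); print("slip",face(W[k]),x,x.mean())
for nm,x,y in (("red",(385,440),(150,215)),("black",(630,700),(70,140))): print(nm,np.percentile(box(W,d>0,x,y,(20,58)),[3,97],axis=0).round().tolist())
z=np.load("side0.npz");W0=cloud("side",z["d"])
for nm,x,y in (("red",(385,440),(150,215)),("black",(630,700),(70,140))): print(nm,np.percentile(box(W0,z["d"]>0,x,y,(20,58)),[3,97],axis=0).round().tolist())
cv2.imwrite("pics/final.png",cv2.resize(im[130:310,150:390,::-1],(640,480)))
E
```

```text
15.6 [ 413.8 -132.7  128.7] F [ 0.8 -0.5 -0.1]
foot 49 [593.2 151.8   7.3] slope 0.43
plate 84 [592.9 178.4  71. ] slope 0.0
15.65 [ 416.8 -132.9  129. ] F [ 1.8 -0.6 -0.7]
plate front (np.float64(178.3), np.float64(-0.55), np.float64(1.89), np.int64(503)) x [526.4 593.6] mid 560.0 z 111.0
foot end (np.float64(73.2), np.float64(0.37), np.float64(1.71), np.int64(99))
[505.2 588.9] 547.1
slip face (np.float64(183.2), np.float64(0.11), np.float64(1.73), np.int64(233)) [524.1 608.9]
plate (np.float64(178.3), np.float64(-0.54), np.float64(1.89), np.int64(504)) [526.40838149 593.50950028] 559.9589408848988
slip (np.float64(183.2), np.float64(0.21), np.float64(1.7), np.int64(200)) [523.56138352 608.33309897] 565.9472412444632
red [[393.0, 178.0, 30.0], [414.0, 212.0, 58.0]]
black [[647.0, 83.0, 22.0], [679.0, 118.0, 58.0]]
red [[386.0, 168.0, 22.0], [412.0, 206.0, 58.0]]
black [[647.0, 82.0, 22.0], [677.0, 117.0, 58.0]]
```

View pics/final.png

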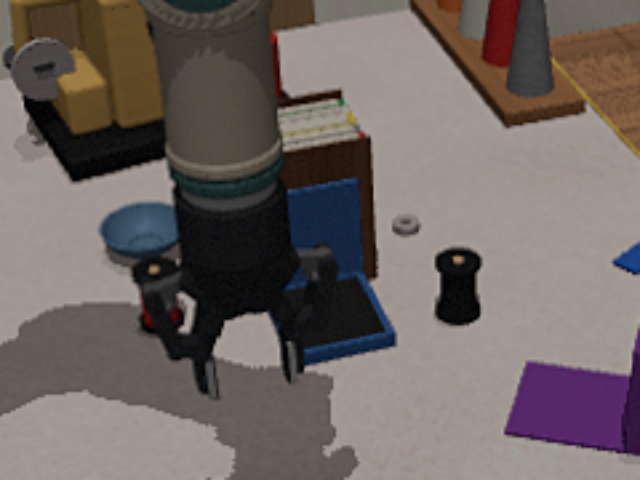

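The picture shows the bookend standing against the slipcase, partly hidden by the arm, with the black spool (458,285) and bobbin (405,225) in place. I'll move the arm out of view for one last numeric check.

arm_command:
  series: [60, -4, 0, -1, 0, 60, -8, 0, -2, 0, 60, -12, 0, -4, 0, 60, -16, 0, -6, 0, 60, -20, 0, -8, 0]

```text
clock: 16.12
eef_pos: [415.7, -326.9, 205.5]
tool_rot: [3.14, 0.0, 1.56]
force: [0.4, -0.1, -0.5]
width: 51.0
gripper_force: 0.0
```

arm_command:
  series: [60, -4, 0, 0, 0, 60, -8, 0, 0, 0, 60, -12, 0, 0, 0, 60, -12, 0, 0, 0, 60, -12, 0, 0, 0]

```text
clock: 16.53
eef_pos: [412.9, -447.8, 203.7]
tool_rot: [3.141, 0.001, 1.555]
force: [-0.4, 1.3, 0.1]
width: 51.3
gripper_force: 0.0
```

```bash
python3 - <<'E'
from h import *
side_x(62); im,d,W,B=look()
def rep(n,W,d,B,y):
    for nm,M,yy,z in (("plate",B,y,(30,112)),("slip",~B,(170,197),(128,148))):
        P=box(W,M&(d>0),(470,620),yy,z); x=np.percentile(P[:,0],[1,99]).round(1); print(n,nm,face(P),x,x.mean())
rep("now",W,d,B,(165,195))
z=np.load("side0.npz");W0=cloud("side",z["d"]); rep("start",W0,z["d"],blue(z["im"],z["d"]),(20,45))
for nm,x,y,zz in (("red",(380,445),(140,225),(20,58)),("black",(630,700),(70,140),(20,58)),("bob",(640,720),(225,290),(4,20))):
  for w,D in((W,d),(W0,z["d"])): print(nm,np.percentile(box(w,D>0,x,y,zz),[3,97],axis=0).round().tolist())
E
```

```text
16.5333 [ 412.9 -447.8  203.7] F [-0.4  1.3  0.1]
foot 32 [592.3 155.5   6.4] slope 2.41
plate 58 [593.3 179.4  68.3] slope 0.0
16.5833 [ 413.7 -445.3  203.8] F [-0.2  0.6 -0.4]
now plate (np.float64(183.8), np.float64(6.22), np.float64(1.78), np.int64(107)) [494.  505.4] 499.7
now slip (np.float64(177.1), np.float64(-7.92), np.float64(1.78), np.int64(66)) [479.1 506.3] 492.70000000000005
start plate (np.float64(35.6), np.float64(2.15), np.float64(1.56), np.int64(1021)) [492.2 590.4] 541.3
start slip (np.float64(183.6), np.float64(-0.58), np.float64(1.84), np.int64(317)) [479.2 607.2] 543.2
red [[381.0, 167.0, 21.0], [411.0, 206.0, 58.0]]
red [[381.0, 168.0, 22.0], [411.0, 206.0, 57.0]]
black [[647.0, 82.0, 22.0], [680.0, 118.0, 58.0]]
black [[647.0, 82.0, 22.0], [677.0, 117.0, 58.0]]Traceback (most recent call last):
  File "<stdin>", line 9, in <module>
    return _quantile_unchecked(
        a, q, axis, out, overwrite_input, method, keepdims, weights)
    return _ureduce(a,
                    func=_quantile_ureduce_func,
    ...<5 lines>...
                    overwrite_input=overwrite_input,
                    method=method)
    r = func(a, **kwargs)
    result = _quantile(arr,
                       quantiles=q,
    ...<2 lines>...
                       out=out,
                       weights=wgt)
    slices_having_nans = np.isnan(arr[-1, ...])
                                  ~~~^^^^^^^^^
IndexError: index -1 is out of bounds for axis 0 with size 0
```

arm_command:
  series: [60, 2, 3.5, -1, 0, 60, 4, 7, -2, 0, 60, 6, 10.5, -3, 0, 60, 8, 14, -4, 0, 60, 10, 17.5, -4, 0]

```text
clock: 17.05
eef_pos: [592.7, -343.8, 247.3]
tool_rot: [3.137, 0.001, 1.562]
force: [0.6, -0.9, 0.7]
width: 51.5
gripper_force: 0.0
```

arm_command:
  series: [60, 3, 2.5, 0, 0, 60, 6, 5, 0, 0, 60, 9, 7.5, 0, 0, 60, 12, 10, 0, 0, 60, 15, 11, 0, 0]

```text
clock: 17.47
eef_pos: [704.1, -192.6, 244.0]
tool_rot: [3.14, -0.002, 1.564]
force: [0.5, 0.3, -0.2]
width: 51.3
gripper_force: 0.0
```

arm_command:
  series: [60, 4, 0, 0, 0, 60, 8, 0, 0, 0, 60, 12, 0, 0, 0, 60, 15, 0, 0, 0, 60, 15, 0, 0, 0]

```text
clock: 17.88
eef_pos: [702.6, -33.4, 244.6]
tool_rot: [-3.141, -0.009, 1.574]
force: [-0.0, 1.8, 0.6]
width: 50.9
gripper_force: 0.0
```

```bash
python3 - <<'E'
from h import *
im,d,W,B=look()
def rep(n,W,d,B,y):
    for nm,M,yy,z in (("plate",B,y,(30,112)),("slip",~B,(170,197),(128,148)),("foot end",B,(65,82),(3,13))):
        P=box(W,M&(d>0),(470,620),yy,z)
        if len(P)>8: x=np.percentile(P[:,0],[1,99]).round(1); print(n,nm,face(P),x,x.mean())
rep("now",W,d,B,(165,195))
z=np.load("side0.npz");W0=cloud("side",z["d"]); rep("start",W0,z["d"],blue(z["im"],z["d"]),(20,45))
E
```

```text
17.8833 [702.6 -33.4 244.6] F [-0.   1.8  0.6]
now plate (np.float64(178.1), np.float64(-1.06), np.float64(1.67), np.int64(842)) [495.1 592.3] 543.7
now slip (np.float64(183.6), np.float64(-0.93), np.float64(1.69), np.int64(306)) [479.4 607.6] 543.5
now foot end (np.float64(73.1), np.float64(-0.94), np.float64(1.29), np.int64(93)) [493.4 589. ] 541.2
start plate (np.float64(35.6), np.float64(2.15), np.float64(1.56), np.int64(1021)) [492.2 590.4] 541.3
start slip (np.float64(183.6), np.float64(-0.58), np.float64(1.84), np.int64(317)) [479.2 607.2] 543.2
```

```bash
python3 -c "
from cell import workorder; print(workorder.finish_job())"
```

```text
the job is handed in; nothing more can be done
None
```

The job is handed in: the blue bookend stands on its foot against the slipcase end, centred within about 1 mm and square within about half a degree by the cameras, with the slipcase and both spools unmoved (the other small things were not re-measured).

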